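# Fill the two empty wells of the spindle collar kit board

### The job

The wooden kit board has four wells and two of them are still empty. Put the two small spindle collars that stand loose on the bench into the empty wells, one in each, standing flat on the well floor with the wide flange down; the wide, low collars beside them do not belong in this kit.

Things in the scene. Friction and masses are not known exactly. Their poses are not given: they have to be found in the camera images.
- collar_a_center (a point): Small grey steel spindle collar standing flange down on the bench: a stepped ring 22 mm tall, round flange 32 mm across and 7 mm thick at the bottom, round neck 20 mm across above it (7 to 22 mm up). The point is on its axis, half-way up (11 mm above its underside); z points up along the axis. Weighs about 0.15 to 0.3 kg.
- collar_b_center (a point): Small brownish, tarnished spindle collar, same size as the grey one, standing flange down on the bench: a stepped ring 22 mm tall, round flange 32 mm across and 7 mm thick at the bottom, round neck 20 mm across above it (7 to 22 mm up). The point is on its axis, half-way up (11 mm above its underside); z points up along the axis. Weighs about 0.15 to 0.3 kg.
- well_a (a point): One of the two empty wells of the square wooden kit board (196 x 196 x 14 mm, fixed). The point is at the centre of the well floor, 4 mm above the bench; z is up. Round well 56 mm across and 10 mm deep, so the board top is 14 mm above the bench. Filled neighbour wells, 95 mm away centre to centre, hold a small collar standing 12 mm above the board.
- well_b (a point): The other well that starts empty in the same fixed wooden kit board. The point is at the centre of the well floor, 4 mm above the bench; z is up. Round well 56 mm across and 10 mm deep, so the board top is 14 mm above the bench. Filled neighbour wells, 95 mm away centre to centre, hold a small collar standing 12 mm above the board.
There are look-alikes about, which are no part of the job. Leave any pink look-alike of the part that bears collar_b_center alone. What is shaped like the part that bears collar_a_center but purple is not meant.

How it is judged (in metres and radians):
At the end, for the whole second after the job is handed in: The two small collars are in different ones of the two wells that were empty, each within 16 mm of its well's centre, resting on the well floor (centre less than 19 mm above the bench) and upright, flange down, within about 10 degrees (((horizontal distance between collar_a_center and well_a below 0.016 m and horizontal distance between collar_b_center and well_b below 0.016 m) or (horizontal distance between collar_a_center and well_b below 0.016 m and horizontal distance between collar_b_center and well_a below 0.016 m)) and height (world z) of each of collar_a_center, collar_b_center below 0.019 m and angle between each of collar_a_center, collar_b_center's own z axis and vertical below 0.17 rad); the robot touches nothing.
It also fails if it takes over 53 s, if anything falls off the work surface, if the arm or the gripper's body presses on something with over 40 N, if the wrist force passes 120 N, or if a joint passes its speed limit or range.

### The arm

A 6-joint arm with a two-finger parallel gripper is mounted at the origin on a cart in front of the work surface, level with it; the furniture and walls round the work are solid. World frame = base frame: x ahead of the robot, y to its left, z up, the work surface at z = 0. Lengths are in m, angles in degrees, forces in N, time in s.
With the tool pointing down it reaches from about 0.375 to 0.9 m from the base axis. Payload 3.1 kg.
Tool frame: the origin (TCP) lies between the finger pads; the fingertips stand 22 mm ahead of it and the grasp point (between the pads) lies 3 mm ahead of it; y points along the fingers, x is the direction in which the jaws open and shut, and the axes are right-handed (so a half turn about y gives the same grasp; the last joint's range is limited). The gripper opens to 87 mm and grips with 3 to 60 N. Pads are 19 mm wide; open, the fingers measure 117 mm over their backs; the gripper's body (75 mm by 190 mm) begins 51 mm behind the grasp point.
Start: joints at [61.507, 30.224, 82.088, -0, 67.689, -10.227], TCP at [0.196, 0.593, 0.245] pointing down, gripper open.
Joint ranges: [-176.69, 176.69], [-43.24, 126.21], [12.49, 139.97], [-82, 262], [0, 151.66], [-163.58, 163.58]. Speed limits (degrees/s): [159.86, 159.86, 180, 180, 180, 180].

### API

Orientations are given as a 3x3 rotation matrix whose columns are the frame's x, y, z axes.
In Python, from rig import bot, imaging, workorder gives the robot as it stands. The module is installed in compiled form; this text tells all that it offers.
- The arm moves only by the tool drive_tool, never from a script. Its argument "commands" is a list of rows, each an object of numbers: "dx", "dy", "dz": the shift along the tool's x, y, z normalised to -1 to 1, where 1 is 4 cm; "wx", "wy", "wz": the turn, a rotation vector about the tool's x, y, z normalised to -1 to 1, where 1 is pi/2 rad; "grip": the finger opening in mm, from 0 to 87. In form: [{"dx": .., "dy": .., "dz": .., "wx": .., "wy": .., "wz": .., "grip": ..}, ...]. A call has 1 to 8 rows; each row shifts and turns the commanded pose from where the row before left it, along the tool's axes as they then stand; what a row does not reach is not made up. A row lasts 1/8 s, in which the tool goes at most 62.5 mm and 10.7 degrees, less where a joint would pass 70% of its speed; a pose out of reach is approached as far as the arm can. A call with a number of a shift or a turn outside -1 to 1 is refused whole. A call with a gripper value outside its range is refused whole. The fingers move at their own pace and stop on an object; the grip force is fixed at half the most. Time passes only in rows, so rows that do not move let the fingers close. It gives the time, the measured TCP pose, the force and the opening at its end, in the units of the state.
- bot.read_state(): the state, without advancing time (a new reading comes with each control period).
- imaging.capture(name): name is "side" or "top" or "wrist"; returns (picture, depth): 400x640x3 uint8, red, green, blue; 400x640 float32, m along the optical axis (not along the pixel's ray), 0 where there is no reading.
- imaging.get_calibration(name): a dict with "mtx" (3x3 intrinsics, pixels), "world_to_cam" (4x4, takes a point from world to camera coordinates). Camera axes: x right, y down, z forward; pixel columns grow to the right and rows downward; lengths in m; the calibration is good to about 2 mm. A picture is of the moment at which its call begins: read the wrist's pose just before it. get_calibration takes no time and is no camera call; for the wrist camera it gives the pose at the moment of the call.
- workorder.hand_in(): hands the job in, once; it reports no verdict.
The state is a dict: "time_s": time; "joint_positions": joint angles; "qvel": joint speeds; "tau": joint torques, N m; "position": TCP position; "tcp_rot": TCP orientation; "force": force on the tool from outside, world axes, zero at the start; "moment": the same for the moment, N m; "opening": opening from 0.0 (shut) to 1.0 (fully open).
Only numpy, scipy, OpenCV 4.12 (cv2) and the standard library are available. Lean on these libraries where they do the work, as an engineer would, in place of code of your own. Each camera call takes 0.05 s, during which the arm holds its last target. There are 200 camera calls.

## Working session

There is one attempt and no reset: what is moved stays moved. The work goes in short steps, Python scripts to look and compute and a tool call to move; the robot and the scene stay as the last step left them, time stands still between calls to the robot, and variables do not carry over. Pictures are saved under pics/ and viewed, on a budget of 10 in all, crops included, one or two more only if the job needs it, and the job is handed in when it is done.

Besides the shell and the picture viewer there is one more tool, called after "Emit:" as name(argument=value, ...), one argument or row to a line, values as JSON. drive_tool: Moves the arm, as the interface text tells. Its arguments: {"type":"object","properties":{"commands":{"type":"array"}},"required":["commands"]}

```bash
mkdir -p pics
cat > h.py <<'E'
import numpy as np, cv2
from rig import bot, imaging, workorder
def snap(n, tag):
    c=imaging.get_calibration(n); im,d=imaging.capture(n)
    np.savez(f'{tag}.npz',im=im,d=d,K=c['mtx'],T=c['world_to_cam'])
    cv2.imwrite(f'pics/{tag}.png',im[...,::-1]); return im,d
def load(tag):
    return np.load(f'{tag}.npz')
def ray_z(tag,u,v,z):
    f=load(tag);R=f['T'][:3,:3];t=f['T'][:3,3];C=-R.T@t
    r=R.T@np.linalg.inv(f['K'])@[u,v,1]; return C+r*(z-C[2])/r[2]
def dep(tag,u,v):
    f=load(tag);R=f['T'][:3,:3];t=f['T'][:3,3];d=np.median(f['d'][v-1:v+2,u-1:u+2])
    return R.T@(np.linalg.inv(f['K'])@[u,v,1]*d-t)
def proj(tag,p):
    f=load(tag);q=f['K']@(f['T'][:3,:3]@p+f['T'][:3,3]);return q[:2]/q[2]
E
python3 - <<'E'
from h import *
for n in ('top','side'): snap(n,n+'0')
s=bot.read_state(); print(s['time_s'],s['position'],s['tcp_rot'],s['opening'])
for n in ('top','side'):
    f=load(n+'0'); print(f['K'][0,0],-f['T'][:3,:3].T@f['T'][:3,3])
E
```

```text
0.1 [0.1955648  0.59295305 0.24367633] [[ 3.13409369e-01 -9.04033987e-04 -9.49617686e-01]
 [ 9.49616168e-01 -1.72743045e-03  3.13410513e-01]
 [-1.92373226e-03 -9.99998099e-01  3.17092403e-04]] 1.0010008722874026
519.0893464254395 [ 0.32819091 -0.05011198  1.14393764]
388.83870344240216 [ 0.3373498  -0.69795479  0.56917428]
```

View pics/top0.png

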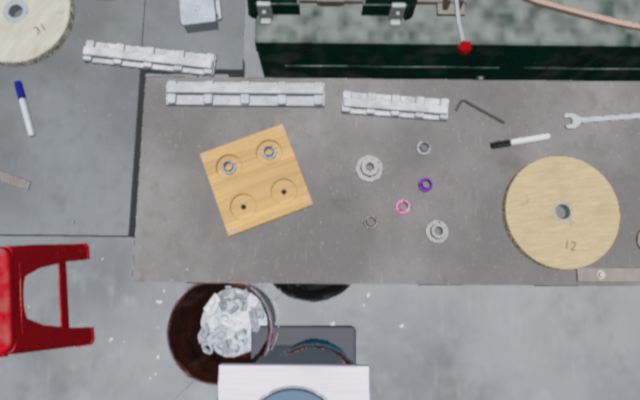

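View pics/side0.png

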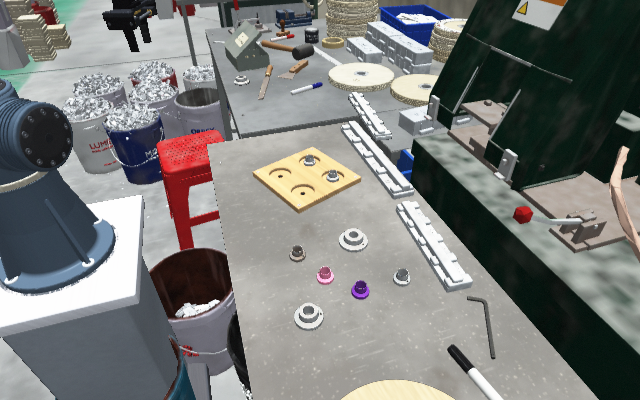

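Top view: the grey collar is at (424,148), the brown one at (371,222), and the empty wells at (243,207) and (284,190). The filled wells are at (229,166) and (268,151). The purple and pink look-alikes are at (425,185) and (403,207). In the side view, grey is at about (402,277), brown at (297,254), and the empty wells at (280,175) and (303,193). The tool's y axis points down.

Run:
```python
from h import *
def tri(a,b):
    A=[];
    for tag,(u,v) in (('top0',a),('side0',b)):
        f=load(tag);P=f['K']@f['T'][:3]; A+= [u*P[2]-P[0],v*P[2]-P[1]]
    X=np.linalg.svd(np.array(A))[2][-1]; return X[:3]/X[3]
for n,a,b,z in (('A',(424,148),(402,277),.011),('B',(371,222),(297,254),.011),('W1',(243,207),(280,175),.004),('W2',(284,190),(303,193),.004),('F1',(229,166),(310,160),.02),('F2',(268,151),(333,176),.02)):
    print(n,'tri',tri(a,b).round(4),'ray',ray_z('top0',*a,z).round(4),'depth',dep('top0',*a).round(4))
for n,a in (('purple',(425,185)),('pink',(403,207)),('w1',(369,168)),('w2',(437,232))): print(n,ray_z('top0',*a,.011).round(4))
c=imaging.get_calibration('wrist');s=bot.read_state();R=s['tcp_rot'];T=c['world_to_cam'];Rc=T[:3,:3].T;C=-Rc@T[:3,3]
print('cam in tool',R.T@(C-s['position']),'\n',(R.T@Rc).round(2),c['mtx'][0,0])
im=cv2.imread('pics/top0.png')[110:260,190:460];cv2.imwrite('pics/c1.png',cv2.resize(im,None,fx=2.9,fy=2.9,interpolation=cv2.INTER_CUBIC))
```

```text
A tri [ 0.6217 -0.2875  0.01  ] ray [ 0.6208 -0.2871  0.011 ] depth [ 0.623  -0.2889  0.0024]
B tri [ 0.4535 -0.167   0.0079] ray [ 0.4527 -0.1666  0.011 ] depth [ 0.4536 -0.1674  0.0028]
W1 tri [0.4847 0.1155 0.007 ] ray [0.4844 0.116  0.004 ] depth [0.4838 0.1154 0.008 ]
W2 tri [0.5226 0.026  0.0051] ray [0.5234 0.026  0.004 ] depth [0.5232 0.0259 0.0051]
F1 tri [0.5752 0.1486 0.0139] ray [0.5734 0.1476 0.02  ] depth [0.5766 0.1502 0.005 ]
F2 tri [0.6107 0.0632 0.0105] ray [0.6083 0.0622 0.02  ] depth [0.6117 0.0636 0.0063]
purple [ 0.5363 -0.2872  0.011 ]
pink [ 0.4865 -0.2374  0.011 ]
w1 [ 0.5737 -0.1631  0.011 ]
w2 [ 0.432  -0.3109  0.011 ]
cam in tool [-0.00192015 -0.14031488  0.08205168] 
 [[ 1.   -0.   -0.  ]
 [-0.   -0.3   0.96]
 [-0.   -0.96 -0.3 ]] 316.3271132600216
```

View pics/c1.png

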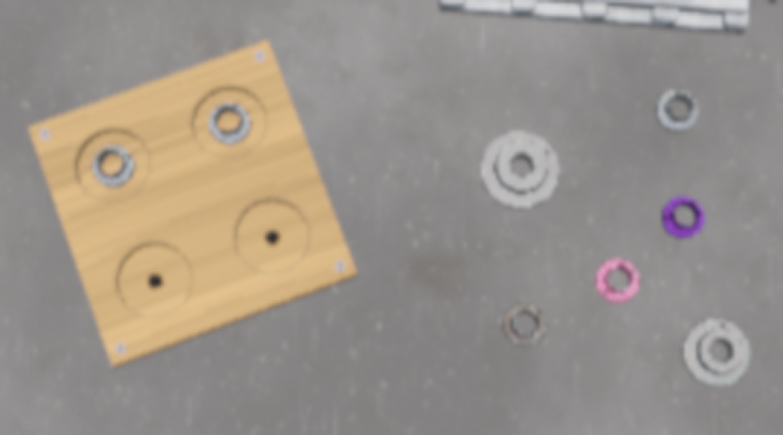

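Emit:
drive_tool(
  commands=[
    {"dx": -0.94,"dy": 0.1,"dz": -0.71,"grip": 45},
    {"dx": -0.94,"dy": 0.1,"dz": -0.71,"grip": 45},
    {"dx": -0.94,"dy": 0.1,"dz": -0.71,"grip": 45},
    {"dx": -0.94,"dy": 0.1,"dz": -0.71,"grip": 45},
    {"dx": -0.94,"dy": 0.1,"dz": -0.71,"grip": 45},
    {"dx": -0.94,"dy": 0.1,"dz": -0.71,"grip": 45},
    {"dx": -0.94,"dy": 0.1,"dz": -0.71,"grip": 45},
    {"dx": -0.94,"dy": 0.1,"dz": -0.71,"grip": 45},
  ],
)

```text
schema error: expected keys dx, dy, dz, wx, wy, wz, grip
```

Emit:
drive_tool(
  commands=[
    {"dx": -0.94,"dy": 0.2,"dz": -0.71,"grip": 45},
    {"dx": -0.94,"dy": 0.2,"dz": -0.71,"grip": 45},
    {"dx": -0.94,"dy": 0.2,"dz": -0.71,"grip": 45},
    {"dx": -0.94,"dy": 0.2,"dz": -0.71,"grip": 45},
    {"dx": -0.94,"dy": 0.2,"dz": -0.71,"grip": 45},
    {"dx": -0.94,"dy": 0.2,"dz": -0.71,"grip": 45},
    {"dx": -0.94,"dy": 0.2,"dz": -0.71,"grip": 45},
    {"dx": -0.94,"dy": 0.2,"dz": -0.71,"grip": 45},
  ],
)

```text
schema error: expected keys dx, dy, dz, wx, wy, wz, grip
```

```bash
cat >> h.py <<'E'
def go(p):
    s=bot.read_state(); d=s['tcp_rot'].T@(np.array(p)-s['position'])
    print('t',s['time_s'],'at',np.round(s['position'],4),'joints',np.round(s['joint_positions'],1),'F',np.round(s['force'],1),'open',s['opening'],'tilt',s['tcp_rot'][:,1].round(4),'x',s['tcp_rot'][:,0].round(3))
    print('units',(d/.04).round(3))
E
python3 - <<'E'
from h import *
go((.4535,-.167,.13))
E
```

```text
t 0.1 at [0.1956 0.593  0.2437] joints [ 61.5  30.3  82.2  -0.   67.7 -10.2] F [-0.9 -0.5 -0.4] open 1.0010008722874026 tilt [-9.0e-04 -1.7e-03 -1.0e+00] x [ 0.313  0.95  -0.002]
units [-16.015   2.869 -12.079]
```

Emit:
drive_tool(
  commands=[
    {"dx": -0.94,"dy": 0.1,"dz": -0.71,"wx": 0,"wy": 0,"wz": 0,"grip": 45},
    {"dx": -0.94,"dy": 0.1,"dz": -0.71,"wx": 0,"wy": 0,"wz": 0,"grip": 45},
    {"dx": -0.94,"dy": 0.1,"dz": -0.71,"wx": 0,"wy": 0,"wz": 0,"grip": 45},
    {"dx": -0.94,"dy": 0.1,"dz": -0.71,"wx": 0,"wy": 0,"wz": 0,"grip": 45},
    {"dx": -0.94,"dy": 0.1,"dz": -0.71,"wx": 0,"wy": 0,"wz": 0,"grip": 45},
    {"dx": -0.94,"dy": 0.1,"dz": -0.71,"wx": 0,"wy": 0,"wz": 0,"grip": 45},
    {"dx": -0.94,"dy": 0.1,"dz": -0.71,"wx": 0,"wy": 0,"wz": 0,"grip": 45},
    {"dx": -0.94,"dy": 0.1,"dz": -0.71,"wx": 0,"wy": 0,"wz": 0,"grip": 45},
  ],
)

```text
time_s: 1.1
position: [0.3176, 0.2353, 0.2124]
tcp_rot: [[0.313, 0.0, -0.95], [0.95, 0.0, 0.313], [0.0, -1.0, -0.0]]
force: [0.9, 0.7, 0.6]
opening: 0.519
```

Emit:
drive_tool(
  commands=[
    {"dx": -0.94,"dy": 0.2,"dz": -0.71,"wx": 0,"wy": 0,"wz": 0,"grip": 45},
    {"dx": -0.94,"dy": 0.2,"dz": -0.71,"wx": 0,"wy": 0,"wz": 0,"grip": 45},
    {"dx": -0.94,"dy": 0.2,"dz": -0.71,"wx": 0,"wy": 0,"wz": 0,"grip": 45},
    {"dx": -0.94,"dy": 0.2,"dz": -0.71,"wx": 0,"wy": 0,"wz": 0,"grip": 45},
    {"dx": -0.94,"dy": 0.2,"dz": -0.71,"wx": 0,"wy": 0,"wz": 0,"grip": 45},
    {"dx": -0.94,"dy": 0.2,"dz": -0.71,"wx": 0,"wy": 0,"wz": 0,"grip": 45},
    {"dx": -0.94,"dy": 0.2,"dz": -0.71,"wx": 0,"wy": 0,"wz": 0,"grip": 45},
    {"dx": -0.94,"dy": 0.2,"dz": -0.71,"wx": 0,"wy": 0,"wz": 0,"grip": 45},
  ],
)

```text
time_s: 2.1
position: [0.439, -0.1218, 0.1481]
tcp_rot: [[0.314, -0.0, -0.949], [0.949, 0.0, 0.314], [0.0, -1.0, 0.0]]
force: [-0.0, -0.4, 1.1]
opening: 0.517
```

Run:
```python
from h import *
go((.4535,-.167,.13))
```

```text
t 2.1 at [ 0.439  -0.1218  0.1481] joints [ -29.6   26.8  111.3    0.    42.  -101.3] F [-0.  -0.4  1.1] open 0.5172369710252643 tilt [-3.e-04  3.e-04 -1.e+00] x [0.314 0.949 0.   ]
units [-0.959  0.452 -0.699]
```

Emit:
drive_tool(
  commands=[
    {"dx": -0.96,"dy": 0.45,"dz": -0.7,"wx": 0,"wy": 0,"wz": 0,"grip": 45},
    {"dx": 0,"dy": 0,"dz": 0,"wx": 0,"wy": 0,"wz": 0,"grip": 45},
  ],
)

```text
time_s: 2.35
position: [0.4547, -0.1689, 0.1295]
tcp_rot: [[0.317, 0.001, -0.948], [0.948, -0.001, 0.317], [-0.001, -1.0, -0.001]]
force: [-0.5, 0.5, -0.3]
opening: 0.52
```

Run:
```python
from h import *
snap('wrist','wb'); go((.4535,-.167,.034))
print(proj('wb',np.array([.4535,-.167,.022])))
```

```text
t 2.4 at [ 0.4533 -0.1666  0.1297] joints [ -33.5   30.3  108.2    0.    41.6 -105.1] F [-1.2  0.1  0.5] open 0.520012144825841 tilt [-1.1e-03  9.0e-04 -1.0e+00] x [0.316 0.949 0.   ]
units [-0.009  2.393 -0.011]
[317.92834518 197.7262797 ]
```

View pics/wb.png

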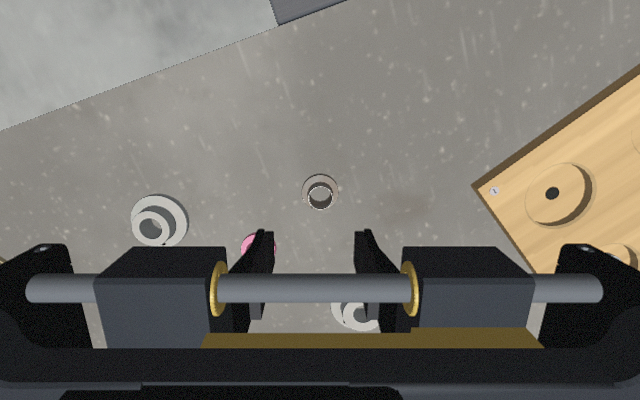

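The collar's top ring is at (320,196), within 2 px of the predicted (318,198), so I can descend. An empty well is visible at (552,194).

Emit:
drive_tool(
  commands=[
    {"dx": 0.02,"dy": 0.9,"dz": -0.01,"wx": 0,"wy": 0,"wz": 0,"grip": 45},
    {"dx": 0,"dy": 0.9,"dz": 0,"wx": 0,"wy": 0,"wz": 0,"grip": 45},
    {"dx": 0,"dy": 0.59,"dz": 0,"wx": 0,"wy": 0,"wz": 0,"grip": 45},
    {"dx": 0,"dy": 0,"dz": 0,"wx": 0,"wy": 0,"wz": 0,"grip": 45},
    {"dx": 0,"dy": 0,"dz": 0,"wx": 0,"wy": 0,"wz": 0,"grip": 12},
    {"dx": 0,"dy": 0,"dz": 0,"wx": 0,"wy": 0,"wz": 0,"grip": 12},
    {"dx": 0,"dy": 0,"dz": 0,"wx": 0,"wy": 0,"wz": 0,"grip": 12},
    {"dx": 0,"dy": 0,"dz": 0,"wx": 0,"wy": 0,"wz": 0,"grip": 12},
  ],
)

```text
time_s: 3.4
position: [0.4544, -0.1649, 0.0357]
tcp_rot: [[0.314, 0.001, -0.95], [0.95, -0.001, 0.314], [-0.0, -1.0, -0.001]]
force: [-0.2, 1.7, 5.8]
opening: 0.212
```

Emit:
drive_tool(
  commands=[
    {"dx": 0,"dy": 0,"dz": 0,"wx": 0,"wy": 0,"wz": 0,"grip": 12},
    {"dx": 0,"dy": -0.3,"dz": 0,"wx": 0,"wy": 0,"wz": 0,"grip": 12},
    {"dx": 0,"dy": -0.7,"dz": 0,"wx": 0,"wy": 0,"wz": 0,"grip": 12},
    {"dx": 0,"dy": -0.7,"dz": 0,"wx": 0,"wy": 0,"wz": 0,"grip": 12},
    {"dx": 0,"dy": 0,"dz": 0,"wx": 0,"wy": 0,"wz": 0,"grip": 12},
  ],
)

```text
time_s: 4.03
position: [0.455, -0.1655, 0.1048]
tcp_rot: [[0.313, 0.004, -0.95], [0.95, -0.003, 0.313], [-0.001, -1.0, -0.004]]
force: [0.2, 0.2, -2.5]
opening: 0.213
```

Run:
```python
from h import *
snap('wrist','wb2');snap('side','sb2'); go((.4845,.1157,.1))
im=cv2.imread('pics/wb2.png')[180:350,200:440]; im2=cv2.imread('pics/sb2.png')[190:330,220:440]
a=cv2.resize(im,(400,283));b=cv2.resize(im2,(445,283)); cv2.imwrite('pics/c2.png',np.hstack([a,b[:,:400]]))
```

```text
t 4.125 at [ 0.4537 -0.1647  0.1029] joints [ -33.2   33.2  109.3   -0.    37.5 -105. ] F [-0.7 -0.2 -2. ] open 0.21812089043537672 tilt [-0. -0. -1.] x [ 0.314  0.95  -0.   ]
units [6.899 0.073 1.468]
```

View pics/c2.png

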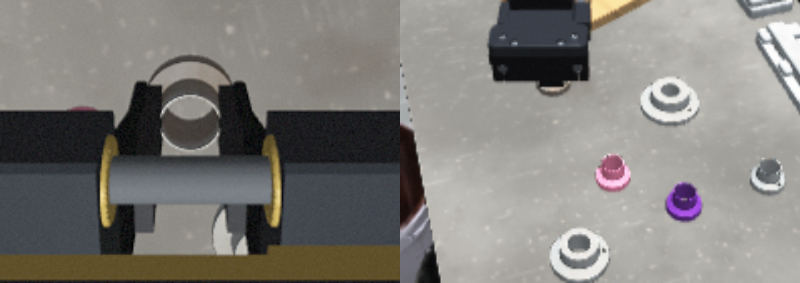

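The collar is held: it is visible between the fingers in both crops (ring centre at about (314,253) in the wrist image), with 2 N of weight. Next I check its offset in the grip and cross-check the wells.

Run:
```python
from h import *
s=bot.read_state();p=s['position'];R=s['tcp_rot']
for z in (.012,.010): print('collar in tool',(R.T@(ray_z('wb2',314,252.5,p[2]-z)-p)).round(4))
print('well from wb',ray_z('wb',552,194,.004))
```

```text
collar in tool [-0.0022  0.012  -0.0005]
collar in tool [-0.0022  0.01    0.0006]
well from wb [0.52131594 0.02762707 0.004     ]
```

Emit:
drive_tool(
  commands=[
    {"dx": 0.8,"dy": 0,"dz": 0.15,"wx": 0,"wy": 0,"wz": 0,"grip": 12},
    {"dx": 1,"dy": 0,"dz": 0.22,"wx": 0,"wy": 0,"wz": 0,"grip": 12},
    {"dx": 1,"dy": 0,"dz": 0.22,"wx": 0,"wy": 0,"wz": 0,"grip": 12},
    {"dx": 1,"dy": 0,"dz": 0.22,"wx": 0,"wy": 0,"wz": 0,"grip": 12},
    {"dx": 1,"dy": 0,"dz": 0.22,"wx": 0,"wy": 0,"wz": 0,"grip": 12},
    {"dx": 0.9,"dy": 0,"dz": 0.22,"wx": 0,"wy": 0,"wz": 0,"grip": 12},
    {"dx": 0.8,"dy": 0,"dz": 0.14,"wx": 0,"wy": 0,"wz": 0,"grip": 12},
    {"dx": 0.4,"dy": 0,"dz": 0.08,"wx": 0,"wy": 0,"wz": 0,"grip": 12},
  ],
)

```text
time_s: 5.12
position: [0.4838, 0.1171, 0.1017]
tcp_rot: [[0.312, -0.003, -0.95], [0.95, -0.0, 0.312], [-0.001, -1.0, 0.002]]
force: [-0.7, -0.2, -3.3]
opening: 0.22
```

Run:
```python
from h import *
snap('wrist','wb3'); go((.4845,.1157,.040))
print(proj('wb3',np.array([.4845,.1157,.004])),proj('wb3',np.array([.4845,.1157,.014])))
im=cv2.imread('pics/wb3.png')[100:340,160:480]; cv2.imwrite('pics/c3.png',cv2.resize(im,None,fx=2,fy=2))
```

```text
t 5.175 at [0.4842 0.118  0.102 ] joints [ 8.000e-01  3.400e+01  1.071e+02  1.000e-01  3.900e+01 -7.110e+01] F [ 0.9  1.1 -1.9] open 0.21528280757616983 tilt [-1.5e-03  7.0e-04 -1.0e+00] x [0.312 0.95  0.   ]
units [-0.052  1.55  -0.028]
[314.9478143  205.38126959] [314.98664872 209.66604476]
```

View pics/c3.png

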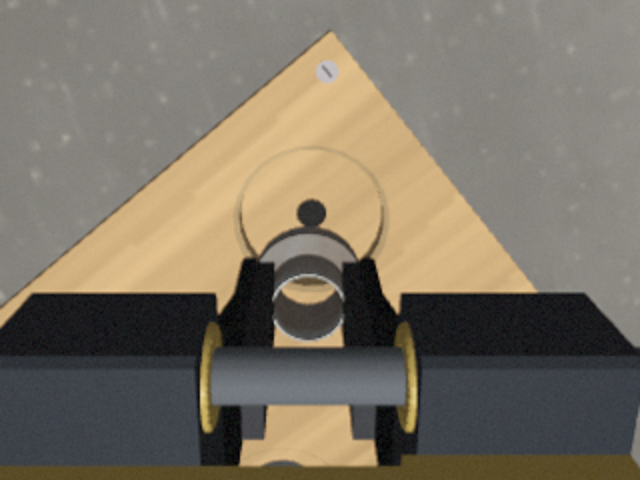

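The well hole is at about (315.5,206), predicted (315,205), so the collar is lined up over the well. I'm lowering it.

Emit:
drive_tool(
  commands=[
    {"dx": 0,"dy": 0.8,"dz": -0.02,"wx": 0,"wy": 0,"wz": 0,"grip": 12},
    {"dx": 0,"dy": 0.5,"dz": 0,"wx": 0,"wy": 0,"wz": 0,"grip": 12},
    {"dx": 0,"dy": 0.21,"dz": 0,"wx": 0,"wy": 0,"wz": 0,"grip": 12},
    {"dx": 0,"dy": 0,"dz": 0,"wx": 0,"wy": 0,"wz": 0,"grip": 12},
    {"dx": 0,"dy": 0,"dz": 0,"wx": 0,"wy": 0,"wz": 0,"grip": 12},
  ],
)

```text
time_s: 5.8
position: [0.4859, 0.1151, 0.043]
tcp_rot: [[0.314, 0.001, -0.949], [0.949, -0.0, 0.314], [0.0, -1.0, -0.001]]
force: [-0.0, 0.6, -2.5]
opening: 0.215
```

Emit:
drive_tool(
  commands=[
    {"dx": 0,"dy": 0.04,"dz": 0,"wx": 0,"wy": 0,"wz": 0,"grip": 12},
    {"dx": 0,"dy": 0.02,"dz": 0,"wx": 0,"wy": 0,"wz": 0,"grip": 12},
    {"dx": 0,"dy": 0,"dz": 0,"wx": 0,"wy": 0,"wz": 0,"grip": 12},
    {"dx": 0,"dy": 0,"dz": 0,"wx": 0,"wy": 0,"wz": 0,"grip": 12},
  ],
)

```text
time_s: 6.3
position: [0.4854, 0.1155, 0.0402]
tcp_rot: [[0.313, 0.0, -0.95], [0.95, -0.0, 0.313], [0.0, -1.0, -0.0]]
force: [-0.6, 0.9, -2.2]
opening: 0.218
```

Emit:
drive_tool(
  commands=[
    {"dx": 0,"dy": 0.03,"dz": 0,"wx": 0,"wy": 0,"wz": 0,"grip": 12},
    {"dx": 0,"dy": 0,"dz": 0,"wx": 0,"wy": 0,"wz": 0,"grip": 12},
    {"dx": 0,"dy": 0,"dz": 0,"wx": 0,"wy": 0,"wz": 0,"grip": 12},
  ],
)

```text
time_s: 6.68
position: [0.4855, 0.1155, 0.0398]
tcp_rot: [[0.313, 0.001, -0.95], [0.95, -0.0, 0.313], [0.0, -1.0, -0.001]]
force: [-1.3, 0.5, 6.5]
opening: 0.216
```

Contact: the force rose from -2 to +6.5 N, so the collar is resting on the floor. Open, then retreat.

Emit:
drive_tool(
  commands=[
    {"dx": 0,"dy": 0,"dz": 0,"wx": 0,"wy": 0,"wz": 0,"grip": 36},
    {"dx": 0,"dy": 0,"dz": 0,"wx": 0,"wy": 0,"wz": 0,"grip": 36},
    {"dx": 0,"dy": 0,"dz": 0,"wx": 0,"wy": 0,"wz": 0,"grip": 36},
    {"dx": 0,"dy": 0,"dz": 0,"wx": 0,"wy": 0,"wz": 0,"grip": 36},
    {"dx": 0,"dy": -0.5,"dz": 0,"wx": 0,"wy": 0,"wz": 0,"grip": 36},
    {"dx": 0,"dy": -0.9,"dz": 0,"wx": 0,"wy": 0,"wz": 0,"grip": 45},
    {"dx": 0,"dy": -0.9,"dz": 0,"wx": 0,"wy": 0,"wz": 0,"grip": 45},
    {"dx": 0,"dy": 0,"dz": 0,"wx": 0,"wy": 0,"wz": 0,"grip": 45},
  ],
)

```text
time_s: 7.68
position: [0.4872, 0.1156, 0.1332]
tcp_rot: [[0.313, 0.006, -0.95], [0.95, 0.0, 0.313], [0.002, -1.0, -0.006]]
force: [-0.6, -0.4, -0.4]
opening: 0.515
```

Run:
```python
from h import *
snap('wrist','wb4'); go((.6213,-.2873,.13))
print(proj('wb4',np.array([.4845,.1157,.026])),proj('wb4',np.array([.4845,.1157,.014])))
im=cv2.imread('pics/wb4.png')[100:340,160:480]; cv2.imwrite('pics/c4.png',cv2.resize(im,None,fx=2,fy=2))
```

```text
t 7.725 at [0.4861 0.1155 0.1318] joints [  0.5  30.9 106.   -0.   43.  -71.2] F [-0.3 -0.1 -0.3] open 0.514696022087678 tilt [ 0.0027  0.     -1.    ] x [0.313 0.95  0.001]
units [-8.503  0.054 -6.366]
[315.02700085 196.3981811 ] [314.94258441 192.07384011]
```

View pics/c4.png

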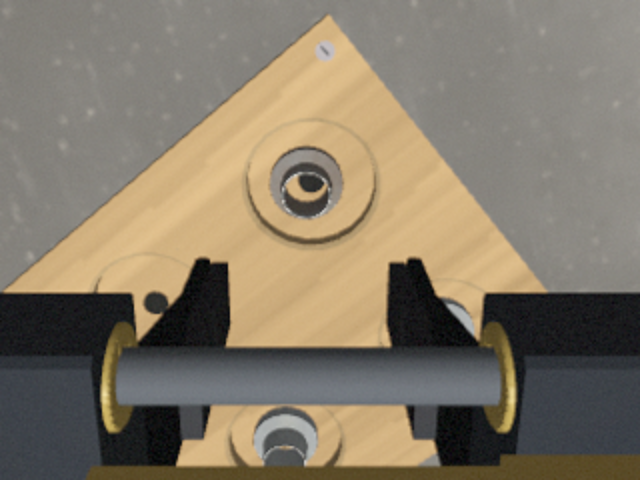

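The collar sits flat in the well: its flange is at crop (307,180) and the rim at (311,182), about 2 mm off centre. Next is the grey collar.

Emit:
drive_tool(
  commands=[
    {"dx": -0.85,"dy": 0,"dz": -0.64,"wx": 0,"wy": 0,"wz": 0,"grip": 45},
    {"dx": -0.85,"dy": 0,"dz": -0.64,"wx": 0,"wy": 0,"wz": 0,"grip": 45},
    {"dx": -0.85,"dy": 0,"dz": -0.64,"wx": 0,"wy": 0,"wz": 0,"grip": 45},
    {"dx": -0.85,"dy": 0,"dz": -0.64,"wx": 0,"wy": 0,"wz": 0,"grip": 45},
    {"dx": -0.85,"dy": 0,"dz": -0.64,"wx": 0,"wy": 0,"wz": 0,"grip": 45},
    {"dx": -0.85,"dy": 0,"dz": -0.64,"wx": 0,"wy": 0,"wz": 0,"grip": 45},
    {"dx": -0.85,"dy": 0,"dz": -0.64,"wx": 0,"wy": 0,"wz": 0,"grip": 45},
    {"dx": -0.85,"dy": 0,"dz": -0.64,"wx": 0,"wy": 0,"wz": 0,"grip": 45},
  ],
)

```text
time_s: 8.72
position: [0.5939, -0.2079, 0.1287]
tcp_rot: [[0.314, -0.003, -0.95], [0.95, 0.002, 0.314], [0.001, -1.0, 0.004]]
force: [0.8, 0.2, 1.2]
opening: 0.513
```

Emit:
drive_tool(
  commands=[
    {"dx": -0.85,"dy": 0,"dz": -0.64,"wx": 0,"wy": 0,"wz": 0,"grip": 45},
    {"dx": -0.85,"dy": 0.05,"dz": -0.62,"wx": 0,"wy": 0,"wz": 0,"grip": 45},
    {"dx": 0,"dy": 0,"dz": 0,"wx": 0,"wy": 0,"wz": 0,"grip": 45},
    {"dx": 0,"dy": 0,"dz": 0,"wx": 0,"wy": 0,"wz": 0,"grip": 45},
  ],
)

```text
time_s: 9.22
position: [0.6198, -0.2863, 0.1268]
tcp_rot: [[0.314, -0.004, -0.949], [0.949, 0.003, 0.314], [0.002, -1.0, 0.004]]
force: [-0.0, 1.2, 0.5]
opening: 0.517
```

Run:
```python
from h import *
snap('wrist','wa'); go((.6213,-.2873,.034))
print(proj('wa',np.array([.6213,-.2873,.022])))
im=cv2.imread('pics/wa.png')[80:320,160:480]; cv2.imwrite('pics/c5.png',cv2.resize(im,None,fx=2,fy=2))
```

```text
t 9.275 at [ 0.6199 -0.2857  0.1273] joints [ -34.1   42.3   78.3    0.    59.6 -105.9] F [-0.5  0.7  1.1] open 0.5171730076226178 tilt [-0.0032  0.0026 -1.    ] x [0.313 0.95  0.001]
units [-0.03   2.333 -0.053]
[315.30500621 203.53943131]
```

View pics/c5.png

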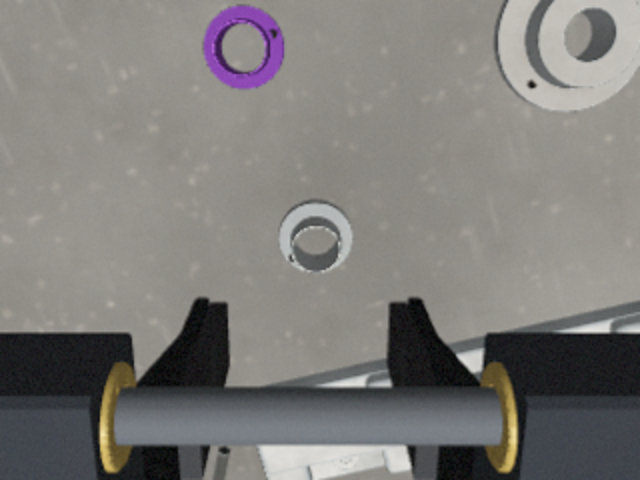

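The grey collar's ring is at (318,201.5), 2–3 px from the prediction, so a small correction is needed. I check the height of the nearby rail before descending.

Run:
```python
from h import *
for u in (350,380,400,430): print([dep('top0',u,v)[[0,2]].round(3).tolist() for v in (98,105,110)])
```

```text
[[0.729, 0.031], [0.713, 0.03], [0.706, 0.016]]
[[0.736, 0.016], [0.713, 0.032], [0.706, 0.018]]
[[0.735, 0.018], [0.714, 0.032], [0.704, 0.027]]
[[0.737, 0.014], [0.714, 0.032], [0.703, 0.031]]
```

Emit:
drive_tool(
  commands=[
    {"dx": 0.02,"dy": 0.8,"dz": -0.08,"wx": 0,"wy": 0,"wz": 0,"grip": 45},
  ],
)

```text
time_s: 9.4
position: [0.6258, -0.2871, 0.0989]
tcp_rot: [[0.312, 0.004, -0.95], [0.95, -0.002, 0.312], [-0.001, -1.0, -0.005]]
force: [-0.7, -0.5, 0.1]
opening: 0.518
```

The rail is 32 mm high at most, below the gripper body's 85 mm, so there is clearance. Descend and grip.

Emit:
drive_tool(
  commands=[
    {"dx": 0,"dy": 0.8,"dz": 0,"wx": 0,"wy": 0,"wz": 0,"grip": 45},
    {"dx": 0,"dy": 0.7,"dz": 0,"wx": 0,"wy": 0,"wz": 0,"grip": 45},
    {"dx": 0,"dy": 0,"dz": 0,"wx": 0,"wy": 0,"wz": 0,"grip": 45},
    {"dx": 0,"dy": 0,"dz": 0,"wx": 0,"wy": 0,"wz": 0,"grip": 12},
    {"dx": 0,"dy": 0,"dz": 0,"wx": 0,"wy": 0,"wz": 0,"grip": 12},
    {"dx": 0,"dy": 0,"dz": 0,"wx": 0,"wy": 0,"wz": 0,"grip": 12},
    {"dx": 0,"dy": 0,"dz": 0,"wx": 0,"wy": 0,"wz": 0,"grip": 12},
    {"dx": 0,"dy": 0,"dz": 0,"wx": 0,"wy": 0,"wz": 0,"grip": 12},
  ],
)

```text
time_s: 10.4
position: [0.6252, -0.2877, 0.0382]
tcp_rot: [[0.314, 0.002, -0.95], [0.95, -0.0, 0.314], [0.0, -1.0, -0.002]]
force: [-0.3, 2.5, 6.5]
opening: 0.211
```

Emit:
drive_tool(
  commands=[
    {"dx": 0,"dy": -0.3,"dz": 0,"wx": 0,"wy": 0,"wz": 0,"grip": 12},
    {"dx": 0,"dy": -0.8,"dz": 0,"wx": 0,"wy": 0,"wz": 0,"grip": 12},
    {"dx": 0,"dy": -0.8,"dz": 0,"wx": 0,"wy": 0,"wz": 0,"grip": 12},
    {"dx": 0,"dy": 0,"dz": 0,"wx": 0,"wy": 0,"wz": 0,"grip": 12},
    {"dx": 0,"dy": 0,"dz": 0,"wx": 0,"wy": 0,"wz": 0,"grip": 12},
  ],
)

```text
time_s: 11.02
position: [0.6235, -0.2872, 0.1118]
tcp_rot: [[0.314, -0.002, -0.95], [0.95, 0.001, 0.314], [0.0, -1.0, 0.002]]
force: [0.0, 0.2, -2.4]
opening: 0.213
```

Run:
```python
from h import *
go((.5225,.0265,.11))
```

```text
t 11.025 at [ 0.6235 -0.2872  0.1118] joints [ -34.    43.7   78.3   -0.    58.2 -105.8] F [ 0.   0.2 -2.4] open 0.2126025838215659 tilt [-0.002   0.0011 -1.    ] x [0.314 0.95  0.   ]
units [6.656 0.06  4.857]
```

Emit:
drive_tool(
  commands=[
    {"dx": 0.7,"dy": 0,"dz": 0.5,"wx": 0,"wy": 0,"wz": 0,"grip": 12},
    {"dx": 0.95,"dy": 0,"dz": 0.7,"wx": 0,"wy": 0,"wz": 0,"grip": 12},
    {"dx": 0.95,"dy": 0,"dz": 0.7,"wx": 0,"wy": 0,"wz": 0,"grip": 12},
    {"dx": 0.95,"dy": 0,"dz": 0.7,"wx": 0,"wy": 0,"wz": 0,"grip": 12},
    {"dx": 0.95,"dy": 0,"dz": 0.7,"wx": 0,"wy": 0,"wz": 0,"grip": 12},
    {"dx": 0.95,"dy": 0,"dz": 0.7,"wx": 0,"wy": 0,"wz": 0,"grip": 12},
    {"dx": 0.8,"dy": 0,"dz": 0.57,"wx": 0,"wy": 0,"wz": 0,"grip": 12},
    {"dx": 0.4,"dy": 0,"dz": 0.28,"wx": 0,"wy": 0,"wz": 0,"grip": 12},
  ],
)

```text
time_s: 12.02
position: [0.5214, 0.0276, 0.1115]
tcp_rot: [[0.312, -0.004, -0.95], [0.95, 0.001, 0.312], [-0.001, -1.0, 0.004]]
force: [0.2, -1.0, -2.2]
opening: 0.209
```

Emit:
drive_tool(
  commands=[
    {"dx": 0,"dy": 0,"dz": 0,"wx": 0,"wy": 0,"wz": 0,"grip": 12},
    {"dx": 0,"dy": 0,"dz": 0,"wx": 0,"wy": 0,"wz": 0,"grip": 12},
  ],
)

```text
time_s: 12.28
position: [0.5247, 0.0246, 0.1128]
tcp_rot: [[0.314, 0.001, -0.949], [0.949, -0.001, 0.314], [-0.0, -1.0, -0.001]]
force: [0.9, -0.2, -1.6]
opening: 0.212
```

Run:
```python
from h import *
snap('wrist','wa3'); go((.5225,.0265,.045))
print(proj('wa3',np.array([.5225,.0265,.004])))
im=cv2.imread('pics/wa3.png')[100:340,160:480]; cv2.imwrite('pics/c6.png',cv2.resize(im,None,fx=2,fy=2))
```

```text
t 12.325 at [0.5247 0.0244 0.1128] joints [ -9.5  34.1 103.   -0.   42.8 -81.2] F [ 0.7 -0.3 -2.5] open 0.213395466069429 tilt [ 1.2e-03 -6.0e-04 -1.0e+00] x [ 0.315  0.949 -0.   ]
units [0.033 1.696 0.072]
[317.51698135 196.27733717]
```

View pics/c6.png

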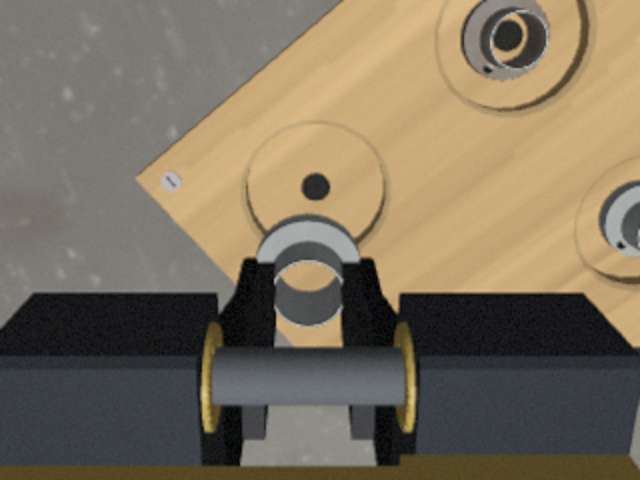

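The well hole is at (318,193) and the collar ring is at about (314,245), so a 1–2 mm correction is enough. Brown still sits well in its own well. I'm lowering the grey collar.

Emit:
drive_tool(
  commands=[
    {"dx": 0.06,"dy": 0.8,"dz": 0.01,"wx": 0,"wy": 0,"wz": 0,"grip": 12},
    {"dx": 0,"dy": 0.6,"dz": 0,"wx": 0,"wy": 0,"wz": 0,"grip": 12},
    {"dx": 0,"dy": 0.28,"dz": 0,"wx": 0,"wy": 0,"wz": 0,"grip": 12},
    {"dx": 0,"dy": 0,"dz": 0,"wx": 0,"wy": 0,"wz": 0,"grip": 12},
    {"dx": 0,"dy": 0.03,"dz": 0,"wx": 0,"wy": 0,"wz": 0,"grip": 12},
    {"dx": 0,"dy": 0,"dz": 0,"wx": 0,"wy": 0,"wz": 0,"grip": 12},
  ],
)

```text
time_s: 13.08
position: [0.5246, 0.028, 0.0453]
tcp_rot: [[0.314, 0.002, -0.95], [0.95, -0.0, 0.314], [0.0, -1.0, -0.002]]
force: [0.0, 0.4, -2.2]
opening: 0.213
```

Emit:
drive_tool(
  commands=[
    {"dx": 0,"dy": 0.04,"dz": 0,"wx": 0,"wy": 0,"wz": 0,"grip": 12},
    {"dx": 0,"dy": 0.02,"dz": 0,"wx": 0,"wy": 0,"wz": 0,"grip": 12},
    {"dx": 0,"dy": 0,"dz": 0,"wx": 0,"wy": 0,"wz": 0,"grip": 12},
    {"dx": 0,"dy": 0,"dz": 0,"wx": 0,"wy": 0,"wz": 0,"grip": 12},
  ],
)

```text
time_s: 13.58
position: [0.5241, 0.0282, 0.0423]
tcp_rot: [[0.313, 0.0, -0.95], [0.95, 0.0, 0.313], [0.0, -1.0, -0.0]]
force: [-1.0, 1.0, -0.3]
opening: 0.211
```

Emit:
drive_tool(
  commands=[
    {"dx": 0,"dy": 0.02,"dz": 0,"wx": 0,"wy": 0,"wz": 0,"grip": 12},
    {"dx": 0,"dy": 0,"dz": 0,"wx": 0,"wy": 0,"wz": 0,"grip": 12},
    {"dx": 0,"dy": 0,"dz": 0,"wx": 0,"wy": 0,"wz": 0,"grip": 12},
  ],
)

```text
time_s: 13.95
position: [0.5241, 0.0282, 0.0421]
tcp_rot: [[0.313, 0.0, -0.95], [0.95, -0.0, 0.313], [0.0, -1.0, -0.0]]
force: [-1.0, -0.0, 5.7]
opening: 0.213
```

Contact again (5.7 N), so I release and retreat.

Emit:
drive_tool(
  commands=[
    {"dx": 0,"dy": 0,"dz": 0,"wx": 0,"wy": 0,"wz": 0,"grip": 36},
    {"dx": 0,"dy": 0,"dz": 0,"wx": 0,"wy": 0,"wz": 0,"grip": 36},
    {"dx": 0,"dy": 0,"dz": 0,"wx": 0,"wy": 0,"wz": 0,"grip": 36},
    {"dx": 0,"dy": 0,"dz": 0,"wx": 0,"wy": 0,"wz": 0,"grip": 36},
    {"dx": 0,"dy": -0.5,"dz": 0,"wx": 0,"wy": 0,"wz": 0,"grip": 36},
    {"dx": 0,"dy": -0.9,"dz": 0,"wx": 0,"wy": 0,"wz": 0,"grip": 45},
    {"dx": 0,"dy": -0.9,"dz": 0,"wx": 0,"wy": 0,"wz": 0,"grip": 45},
    {"dx": 0,"dy": -0.6,"dz": 0,"wx": 0,"wy": 0,"wz": 0,"grip": 45},
  ],
)

```text
time_s: 14.95
position: [0.5244, 0.0281, 0.1589]
tcp_rot: [[0.313, 0.002, -0.95], [0.95, -0.0, 0.313], [0.0, -1.0, -0.002]]
force: [-0.1, 0.1, -0.1]
opening: 0.513
```

Emit:
drive_tool(
  commands=[
    {"dx": 0,"dy": 0,"dz": 0,"wx": 0,"wy": 0,"wz": 0,"grip": 45},
    {"dx": 0,"dy": 0,"dz": 0,"wx": 0,"wy": 0,"wz": 0,"grip": 45},
    {"dx": 0,"dy": 0,"dz": 0,"wx": 0,"wy": 0,"wz": 0,"grip": 45},
  ],
)

```text
time_s: 15.32
position: [0.5231, 0.0282, 0.1561]
tcp_rot: [[0.313, -0.003, -0.95], [0.95, 0.0, 0.313], [-0.0, -1.0, 0.003]]
force: [0.4, -0.0, -0.3]
opening: 0.517
```

Run:
```python
from h import *
snap('wrist','wf'); go((.5225,.0265,.045))
im=cv2.imread('pics/wf.png')[80:320,160:480]; cv2.imwrite('pics/c7.png',cv2.resize(im,None,fx=2,fy=2))
```

```text
t 15.375 at [0.5233 0.0283 0.1561] joints [ -9.1  30.  101.3   0.   48.9 -80.9] F [ 1.  -0.6  0.1] open 0.5142419502608411 tilt [-2.5e-03  4.0e-04 -1.0e+00] x [ 0.314  0.95  -0.   ]
units [-0.047  2.779 -0.003]
```

View pics/c7.png

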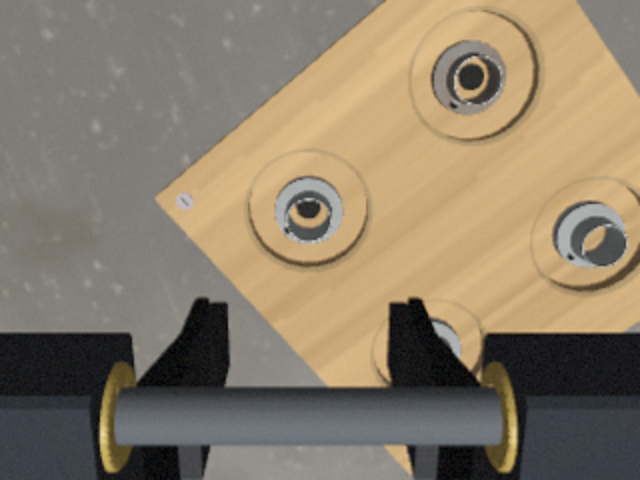

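Both collars are seated and centred: the grey flange is at crop (309,209) and its well at (308,208); brown is at (467,77) and its well at (474,74). Each is within about 3 mm of centre and upright, and the robot is clear.

```bash
python3 -c "
from rig import workorder; print(workorder.hand_in())"
```

```text
the job is handed in; nothing more can be done
None
```

I put both small collars into the two empty wells, flange down, and handed the job in at about 15.4 s of the 53 s allowed. I did not touch the look-alikes or the wide collars.

- **Brown collar:** it stands in the well at about (0.485, 0.116). In the last wrist picture it is about 3 mm off centre.
- **Grey collar:** it stands in the well at about (0.523, 0.027). In the last wrist picture it is about 1 mm off centre.
- **Seating:** I lowered each collar until it touched the well floor (about 6 N). Afterwards both looked flat and upright. I judged this from the touch and the pictures, and did not measure the final height or tilt separately.
- **Clearance:** at hand-in the open gripper was about 0.15 m above the board with no contact force.

**Disagreements:** position estimates from the different cameras differed by 2–3 mm. The gripper read about 18.5 mm on the 20 mm necks. Neither affected the grips or the fit.

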